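# Clamp the coppersmith's scrapers for filing

## Task

Wind the T-bar on top of the iron clamp anticlockwise until the clamp is fully open. Slide every flat scraper lying on the bench, blade first, into a notch of its own in the clamp, fully home so that its handle meets the clamp's upper jaw and the blade's tip comes out at the back for filing; once all are in, turn the T-bar clockwise until it stops tight. Leave the other things on the bench where they are.

Things in the scene. Friction and masses are not known exactly. Their poses are not given: they have to be found in the camera images.
- scraper1: flat scraper, 140 g: bare steel blade 80 long, 40 wide, 4 thick; straight wooden handle 100 long, 24 wide, 26 high, brass band in front. Undersides flush: it lies flat. Origin: at the shoulder where blade and handle meet, mid width, on the underside. x along the blade (0 to +80; handle -100 to 0), z up through the handle (0 to 26). Centre of mass near x +20. 2 to 4 are present, others None
- scraper2: flat scraper, 140 g: bare steel blade 80 long, 40 wide, 4 thick; straight wooden handle 100 long, 24 wide, 26 high, brass band in front. Undersides flush: it lies flat. Origin: at the shoulder where blade and handle meet, mid width, on the underside. x along the blade (0 to +80; handle -100 to 0), z up through the handle (0 to 26). Centre of mass near x +20. 2 to 4 are present, others None
- scraper3: flat scraper, 140 g: bare steel blade 80 long, 40 wide, 4 thick; straight wooden handle 100 long, 24 wide, 26 high, brass band in front. Undersides flush: it lies flat. Origin: at the shoulder where blade and handle meet, mid width, on the underside. x along the blade (0 to +80; handle -100 to 0), z up through the handle (0 to 26). Centre of mass near x +20. 2 to 4 are present, others None
- scraper4: flat scraper, 140 g: bare steel blade 80 long, 40 wide, 4 thick; straight wooden handle 100 long, 24 wide, 26 high, brass band in front. Undersides flush: it lies flat. Origin: at the shoulder where blade and handle meet, mid width, on the underside. x along the blade (0 to +80; handle -100 to 0), z up through the handle (0 to 26). Centre of mass near x +20. 2 to 4 are present, others None
- clamp: fixed iron clamp, origin underside centre, x from open front to open back, y along its width, z up. Bed x -50 to +35, 360 wide, top at z 50. End posts at y -170, +170 carry a beam 40 deep, z 138 to 160. Under it a sliding upper jaw, x -35 to +35, with a 44 wide tooth over each notch, 14 above the bed when open, coming down 3.12 per rad of screw to 3.7 at the stop
- notch1 (a point): mid mouth of a notch at clamp y -112.5, at the front face of the tooth, on the bed's top; axes as the clamp's (x leads in). Notch: channel 48 wide between 12 high ribs (x -15 to +70 from here), open at the back, 75 apart. A scraper is home when its handle meets the front of the tooth above; its blade's tip then stands 10 out of the back
- notch2 (a point): mid mouth of a notch at clamp y -37.5, at the front face of the tooth, on the bed's top; axes as the clamp's (x leads in). Notch: channel 48 wide between 12 high ribs (x -15 to +70 from here), open at the back, 75 apart. A scraper is home when its handle meets the front of the tooth above; its blade's tip then stands 10 out of the back
- notch3 (a point): mid mouth of a notch at clamp y +37.5, at the front face of the tooth, on the bed's top; axes as the clamp's (x leads in). Notch: channel 48 wide between 12 high ribs (x -15 to +70 from here), open at the back, 75 apart. A scraper is home when its handle meets the front of the tooth above; its blade's tip then stands 10 out of the back
- notch4 (a point): mid mouth of a notch at clamp y +112.5, at the front face of the tooth, on the bed's top; axes as the clamp's (x leads in). Notch: channel 48 wide between 12 high ribs (x -15 to +70 from here), open at the back, 75 apart. A scraper is home when its handle meets the front of the tooth above; its blade's tip then stands 10 out of the back
- tbar (a point): centre of the steel T-bar on the clamp's vertical screw, above the middle of the beam. Bar 100 long (its own x), 16 wide (y), 18 high (9 above and below this point). 199 above the bench when fully open, sinking 3.12 mm per rad of screw
- screw (a joint): turn of the T-bar screw, rad: 0 fully open, grows clockwise seen from above, hard stop (tight) at 3.3. Starts nearly shut, between 2.8 and 3.2. Stays where it is left; turning takes about 0.12 N m, a little more as the jaw meets the blades
- hammer: planishing hammer, ash handle 230 long and steel head 90 long, lying down; bystander; origin: the underside (lying tools: under the handle)
- stake_head: round brass stake head 76 across, 68 high, standing; bystander; origin: the underside (lying tools: under the handle)
- bowl: copper bowl 130 across, 50 high; bystander; origin: the underside (lying tools: under the handle)
- punch: blackened iron doming punch 38 across at most, 84 high, standing on its foot; bystander; origin: the underside (lying tools: under the handle)
- mallet: wooden mallet 250 long, lying; bystander; origin: the underside (lying tools: under the handle)
- polish_jar: amber glass jar with steel lid, 60 across, 70 high; bystander; origin: the underside (lying tools: under the handle)
Things that resemble listed ones, but are neither listed nor needed, are in the scene too. What is shaped like the scraper1 but blue or pink is not meant.

How it is judged:
By the outcome, as a careful person would: the job done as asked, in the order asked, and still so for the second after the job is handed in, with the robot touching nothing.
Of scraper1, scraper2, scraper3, scraper4 only 2 to 4 are there at a start; the rules pass over those that are not, and their reading is None.
At some moment in a run one of scraper1, scraper2, scraper3, scraper4 may be knocked a few centimetres aside while the robot is not near it.
Once in a run the grip may slacken for a moment while it holds something.
It also fails if it takes over 210 s, if anything falls off the work surface, if the arm or the gripper's body presses on something with over 40 N, if the wrist force passes 120 N, or if a joint passes its speed limit or range.

## Robot

A 6-joint arm with a two-finger parallel gripper is mounted at the origin on the work surface. World frame = base frame: x ahead of the robot, y to its left, z up, the work surface at z = 0. Lengths are in m, angles in rad, forces in N, time in s.
With the tool pointing down it reaches from about 0.35 to 0.975 m from the base axis. Payload 4.9 kg.
Tool frame: the origin (TCP) lies on the mounting face of the last link; the fingertips stand 173 mm ahead of it and the grasp point (between the pads) lies 155 mm ahead of it; x points along the fingers, z is the direction in which the jaws open and shut, and the axes are right-handed (so a half turn about x gives the same grasp; the last joint's range is limited). The gripper opens to 85 mm and grips with 20 to 120 N. Pads are 22 mm wide; open, the fingers measure 114 mm over their backs; the gripper's body (76 mm by 85 mm) begins 54 mm behind the grasp point. The pads swing forward as they close: fully open they stand 13 mm farther back than shut.
Start: joints at [1.221, 0.053, 1.613, -0, 1.476, -0.119], TCP at [0.143, 0.608, 0.405] pointing down, gripper open.
Joint ranges: [-3.01, 3.01], [-1.01, 2.22], [0.06, 2.58], [-1.02, 4.17], [0.09, 2.62], [-3.14, 3.14]. Speed limits (rad/s): [2.57, 2.57, 3.14, 3.14, 3.14, 3.14].

## Interface

Orientations are given as a 3x3 rotation matrix whose columns are the frame's x, y, z axes.
In Python, from workcell import robot, vision, spot_in, landmark_of gives the robot as it stands. The module is installed in compiled form; this text tells all that it offers. Calls block until the motion is done:
- robot.move_ptp(position, orientation): joint-space move of the TCP to a pose.
- robot.line_to(position, rotation=None, velocity=0.15, contact_N=None): straight line of the TCP; rotation=None keeps the orientation; velocity is the mean speed in m/s. With contact_N (N) it stops when the force on the tool has changed by that much, and returns True; else False.
- robot.move_joints(angles): joint-space move.
- robot.command_gripper(opening): finger opening in m; the grip force is fixed at half the most; returns when the fingers have stopped.
- robot.pause(seconds).
- robot.ik(position, orientation): joint angles nearest the present ones, or None.
- vision.grab_frame(name): name is "scene" or "top" or "wrist"; returns the picture (420x560x3 uint8, red, green, blue); there is no depth.
- vision.camera_info(name): a dict with "camera_matrix" (3x3 intrinsics, pixels), "dist" ([k1, k2, p1, p2, k3] as OpenCV has them; the pictures are not rectified), "eye" and "attitude" of the camera in the world; the wrist camera has in their place "tool_from_camera" (4x4, takes a point from camera to tool coordinates, whose origin is the TCP and whose axes are the tool frame's). Camera axes: x right, y up, looking along -z (the intrinsics and any distortion apply to the point x, -y, -z); pixel columns grow to the right and rows downward; lengths in m; the calibration is good to about 2 mm. A picture is of the moment at which its call begins: read the wrist's pose just before it. camera_info takes no time and is no camera call.
A pose or a line that the arm cannot do raises robot.IKError and nothing moves.
- robot.finish_job(): hands the job in, once; it reports no verdict.
Trained networks look in the newest picture that a camera, given by its name, has taken for a name from the list of things; names that differ only in an ending like _2 or _b are one class to them, and where a whole thing is asked for, a point or a joint stands for the part that bears it (a point fixed in the world has none). Each returns a list of dicts, best first, with "score" (0 to 1); they miss things now and then, are a little off and sometimes report something else, mostly with a low value. They report only what shows in the picture. A call takes as long as a camera call. They do not tell look-alikes from the thing itself.
- spot_in(camera, query): "location" ([x, y, z] in m, in the coordinates of the camera as it stood for that picture, good to about 4 mm: the middle of the surface that is visible of it).
- landmark_of(camera, query): "location" ([x, y, z] in m, in the coordinates of the camera as it stood for that picture, good to about 4 mm: a listed point, or the origin of a listed thing).
Readings, each from a call of its own:
- robot.current_t(): time.
- robot.current_q(): joint angles.
- robot.current_joint_velocities(): joint speeds.
- robot.current_joint_efforts(): joint torques, N m.
- robot.current_position(): TCP position.
- robot.current_eef_rot(): TCP orientation.
- robot.current_ft_force(): force on the tool from outside, world axes, zero at the start.
- robot.current_torque(): the same for the moment, N m.
- robot.current_width(): finger opening in m.
Only numpy, scipy, OpenCV 4.12 (cv2) and the standard library are available. Lean on these libraries where they do the work, as an engineer would, in place of code of your own. Each camera call takes 0.05 s, during which the arm holds its last target. There are 200 camera calls.

## Working session

There is one attempt and no reset: what is moved stays moved. The work goes in short steps, each a Python script; the robot and the scene stay as the last script left them, time stands still between calls to the robot, and variables do not carry over. Pictures are saved under pics/ and viewed, about 12 in all and at most 16, crops included, and the job is handed in when it is done.

```bash
mkdir -p pics; cat > h.py <<'E'
import numpy as np, cv2
from workcell import robot, vision, spot_in, landmark_of
def cam(name):
    i=vision.camera_info(name)
    if 'eye' in i: R=np.array(i['attitude']);t=np.array(i['eye'])
    else:
        T=np.array(i['tool_from_camera']);Rt=np.array(robot.current_eef_rot());p=np.array(robot.current_position())
        R=Rt@T[:3,:3];t=p+Rt@T[:3,3]
    return np.array(i['camera_matrix']),np.array(i['dist']),R,t
def pix2w(c,uv,z):
    K,d,R,t=c
    n=cv2.undistortPoints(np.array(uv,float).reshape(-1,1,2),K,d).reshape(-1,2)
    v=np.c_[n[:,0],-n[:,1],-np.ones(len(n))]@R.T
    return t+v*((z-t[2])/v[:,2])[:,None]
def w2pix(c,P):
    K,d,R,t=c
    q=(np.array(P,float).reshape(-1,3)-t)@R; q=q*[1,-1,-1]
    return cv2.projectPoints(q.reshape(-1,1,3),np.zeros(3),np.zeros(3),K,d)[0].reshape(-1,2)
def grab(name,f=None):
    im=vision.grab_frame(name)
    if f: cv2.imwrite('pics/'+f,cv2.cvtColor(im,cv2.COLOR_RGB2BGR))
    return im
def loc(name,q,fn=landmark_of):
    K,d,R,t=cam(name)
    return [(np.round(R@np.array(e['location'])+t,4),round(e['score'],2)) for e in fn(name,q)]
def down(yaw): # jaw-opening axis (z) at angle yaw in world xy, tool x down
    z=np.array([np.cos(yaw),np.sin(yaw),0]);x=np.array([0,0,-1.])
    return np.c_[x,np.cross(z,x),z]
E
python3 - <<'E'
from h import *
np.set_printoptions(suppress=True,precision=4)
print(robot.current_eef_rot(),robot.current_t())
for n in ['top','scene']:
    grab(n,n+'1.png'); c=cam(n); print(n,c[3],c[2].tolist(),c[0].tolist(),c[1])
    for q in ['scraper1','clamp','tbar','notch1','notch4','hammer','mallet','bowl','punch','polish_jar','stake_head']:
        print(q,[(a.tolist(),s) for a,s in loc(n,q)])
E
```

```text
[[-0.0007 -0.9735  0.2287]
 [-0.002   0.2287  0.9735]
 [-1.      0.0002 -0.0021]] 0.0
top [ 0.1519 -0.0061  1.8947] [[0.004781013759877489, 0.9816674608421915, -0.19054169683056857], [-0.999901813332892, 0.0021831104287924562, -0.013841882908418843], [-0.013172152482511832, 0.19058916640905943, 0.9815815116670024]] [[537.6604630252036, 0.0, 282.44180989036676], [0.0, 537.6604630252036, 216.9736104443001], [0.0, 0.0, 1.0]] [-0.1755  0.      0.      0.      0.    ]
scraper1 [([0.4997, -0.3621, -0.0006], 0.95), ([0.209, -0.3458, -0.0028], 0.94), ([0.4819, -0.2595, 0.0009], 0.93), ([0.3008, 0.2534, -0.0023], 0.83), ([0.3393, -0.0322, -0.0], 0.72), ([0.4882, -0.1656, -0.0058], 0.68)]
clamp [([0.606, 0.141, -0.0002], 0.9), ([0.6056, 0.025, 0.0448], 0.53)]
tbar [([0.6093, 0.1412, 0.1878], 0.47)]
notch1 [([0.5844, 0.0976, 0.0483], 0.9), ([0.5618, 0.1692, 0.0483], 0.74), ([0.5407, 0.2409, 0.0539], 0.63), ([0.6039, 0.0213, 0.0465], 0.62), ([0.6146, -0.4882, -0.0005], 0.37)]
notch4 [([0.5844, 0.0976, 0.0483], 0.9), ([0.5618, 0.1692, 0.0483], 0.74), ([0.5407, 0.2409, 0.0539], 0.63), ([0.6039, 0.
[... 918 characters left out ...]
[0.3004, 0.2471, 0.0016], 0.75)]
clamp [([0.6079, 0.1379, -0.0025], 0.88)]
tbar [([0.6091, 0.1372, 0.1882], 0.68)]
notch1 [([0.5879, 0.0977, 0.0493], 0.87), ([0.6146, 0.0225, 0.048], 0.71), ([0.5666, 0.1716, 0.0492], 0.64), ([0.5447, 0.2378, 0.0514], 0.57)]
notch4 [([0.5879, 0.0977, 0.0493], 0.87), ([0.6146, 0.0225, 0.048], 0.71), ([0.5666, 0.1716, 0.0492], 0.64), ([0.5447, 0.2378, 0.0514], 0.57)]
hammer [([0.4261, 0.5518, -0.004], 0.59)]
mallet [([0.614, -0.4956, -0.0047], 0.66)]
bowl [([0.7365, -0.2499, 0.0004], 0.62)]
punch [([0.4568, 0.4275, -0.0004], 0.76)]
polish_jar [([0.4162, -0.5171, -0.0029], 0.55)]
stake_head [([0.7297, -0.1101, -0.0032], 0.61), ([0.6158, -0.4956, -0.0078], 0.33)]
```

View pics/top1.png

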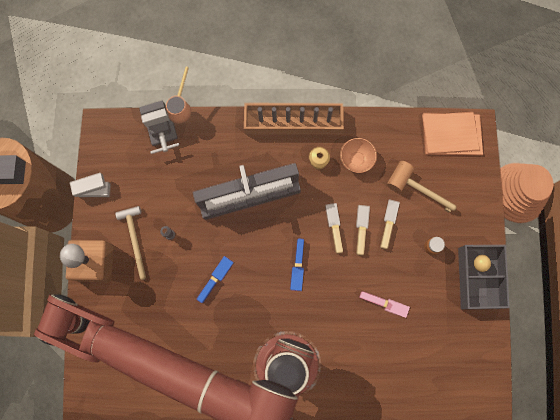

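View pics/scene1.png

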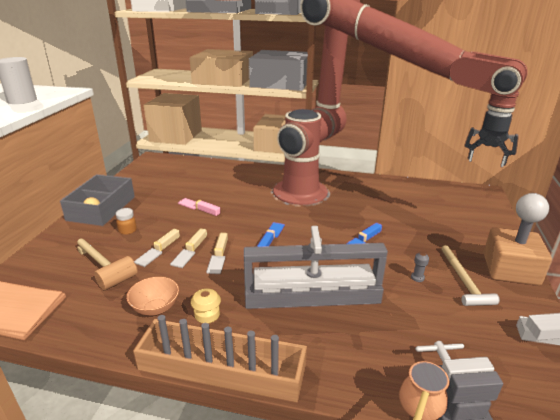

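Three wooden-handled scrapers lie at top pixels (335,228), (362,230) and (390,224), blades pointing away from the robot. The blue ones at (215,280) and (298,265) and the pink one at (385,303) are decoys. The clamp is at (247,188), with its T-bar running from (241,167) to (247,195). Next I take a close wrist look at the clamp.

```bash
python3 - <<'E'
from h import *
np.set_printoptions(suppress=True,precision=4)
c=cam('top'); a,b=pix2w(c,[(241,167),(247,195)],.208); print(a,b,np.arctan2(*(a-b)[1::-1]))
print(vision.camera_info('wrist'))
for y in [-2.5,-1.5,-.5,0,.5,1.5,2.5]:
    for h in (.35,.5): 
        q=robot.ik([.607,.139,h],down(y)); print(y,h,q)
q=robot.ik([.50,.139,.47],down(1.86)); print(q)
robot.move_ptp([.50,.139,.47],down(1.86))
print(robot.current_t())
grab('wrist','w1.png')
for q in ['clamp','tbar','notch1']: print(q,[(a.tolist(),s) for a,s in loc('wrist',q)])
E
```

```text
[0.6454 0.1539 0.208 ] [0.5514 0.1324 0.208 ] 0.22413953791733165
{'camera_matrix': array([[323.9082,   0.    , 277.9695],
       [  0.    , 323.9082, 207.6145],
       [  0.    ,   0.    ,   1.    ]]), 'dist': array([-0.0789,  0.    ,  0.    ,  0.    ,  0.    ]), 'tool_from_camera': array([[-0.0016,  0.2941, -0.9558,  0.0314],
       [-0.001 ,  0.9558,  0.2941,  0.075 ],
       [ 1.    ,  0.0014, -0.0012, -0.0003],
       [ 0.    ,  0.    ,  0.    ,  1.    ]])}
-2.5 0.35 [ 0.1057  0.0858  1.6708 -0.      1.385   2.6057]
-2.5 0.5 [0.1057 0.0086 1.5011 0.     1.6319 2.6057]
-1.5 0.35 [ 0.1057  0.0858  1.6708 -0.      1.385   1.6057]
-1.5 0.5 [ 0.1057  0.0086  1.5011 -0.      1.6319  1.6057]
-0.5 0.35 [ 0.1057  0.0858  1.6708 -0.      1.385   0.6057]
-0.5 0.5 [ 0.1057  0.0086  1.5011 -0.      1.6319  0.6057]
0 0.35 [ 0.1057  0.0858  1.6708 -0.      1.385   0.1057]
0 0.5 [ 0.1057  0.0086  1.5011 -0.      1.6319  0.1057]
0.5 0.35 [ 0.1057  0.0858  1.6708 -0.      1.385  -0.3943]
0.5 0.5 [ 0.1057  0.0086  1.5011 -0.      1.6319 -0.3943]
1.5 0.35 [ 0.1057  0.0858  1.6708 -0.      1.385  -1.3943]
1.5 0.5 [ 0.1057  0.0086  1.5011 -0.      1.6319 -1.3943]
2.5 0.35 [ 0.1057  0.0858  1.6708 -0.      1.385  -2.3943]
2.5 0.5 [ 0.1057  0.0086  1.5011  0.      1.6319 -2.3943]
[ 0.1277 -0.2342  1.7739 -0.      1.6019 -1.7323]
3.325
clamp [([0.6056, 0.1395, 0.0028], 0.76)]
tbar []
notch1 [([0.5672, 0.1643, 0.0485], 0.86), ([0.585, 0.0952, 0.0489], 0.84), ([0.6045, 0.025, 0.0488], 0.74), ([0.609, 0.1362, -0.0002], 0.69), ([0.5454, 0.2385, 0.0462], 0.65)]
```

View pics/w1.png

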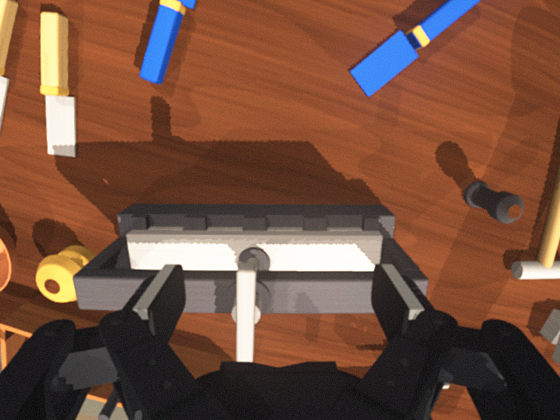

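The wrist view shows the clamp, with its open front towards the top of the picture and the T-bar at (247,265)–(246,362). I fit the clamp pose from the notch detections and check it with a model overlay.

```bash
cat >> h.py <<'E'
def fitclamp(obs):
    # obs: list of (clamp xy, world xy)
    A=np.array([o[0] for o in obs],float);B=np.array([o[1] for o in obs],float)
    a=A.mean(0);b=B.mean(0);H=(A-a).T@(B-b)
    th=np.arctan2(H[0,1]-H[1,0],H[0,0]+H[1,1]);R=np.array([[np.cos(th),-np.sin(th)],[np.sin(th),np.cos(th)]])
    t=b-R@a; return t,th,(B-(A@R.T+t))
def c2w(t,th,P):
    P=np.array(P,float).reshape(-1,3);R=np.array([[np.cos(th),-np.sin(th)],[np.sin(th),np.cos(th)]])
    return np.c_[P[:,:2]@R.T+t,P[:,2]]
E
python3 - <<'E'
from h import *
np.set_printoptions(suppress=True,precision=4)
N=[(-.035,y) for y in(-.1125,-.0375,.0375,.1125)]
W=[[(.6039,.0213),(.5844,.0976),(.5618,.1692),(.5407,.2409)],[(.6146,.0225),(.5879,.0977),(.5666,.1716),(.5447,.2378)],[(.6045,.025),(.585,.0952),(.5672,.1643),(.5454,.2385)]]
obs=[(n,w) for S in W for n,w in zip(N,S)]+[((0,0),p) for p in[(.606,.141),(.6079,.1379),(.6056,.1395)]]
t,th,r=fitclamp(obs); print(t,th,np.round(r*1000,1).tolist())
t2,th2,_=fitclamp(obs[8:12]+obs[-1:]); print('wrist only',t2,th2)
im=cv2.imread('pics/w1.png'); c=cam('wrist')
def poly(P,col):
    p=w2pix(c,c2w(t,th,P)); cv2.polylines(im,[np.int32(np.round(p*16))],True,col,1,cv2.LINE_AA,4)
box=lambda x0,x1,y,z:[(x0,-y,z),(x1,-y,z),(x1,y,z),(x0,y,z)]
poly(box(-.05,.035,.18,.05),(0,255,0)); poly(box(-.02,.02,.18,.16),(0,0,255)); poly(box(-.02,.02,.18,.138),(0,165,255))
for y in(-.1125,-.0375,.0375,.1125): poly([(-.05,y-.024,.05),(-.035,y-.024,.05),(-.035,y+.024,.05),(-.05,y+.024,.05)],(255,0,255))
for zz in (.189,): poly([(-.05,-.008,zz+.009),(.05,-.008,zz+.009),(.05,.008,zz+.009),(-.05,.008,zz+.009)],(255,255,0))
cv2.imwrite('pics/o1.png',cv2.resize(im[170:400,60:440],None,fx=2.1,fy=2.1,interpolation=cv2.INTER_CUBIC))
E
```

```text
[0.6086 0.1412] 0.28599072117144825 [[-2.9, -2.1], [-1.2, 2.2], [-2.7, 1.9], [-2.6, 1.6], [7.8, -0.9], [2.3, 2.3], [2.1, 4.3], [1.4, -1.5], [-2.3, 1.6], [-0.6, -0.2], [2.7, -3.0], [2.1, -0.8], [-2.6, -0.2], [-0.7, -3.3], [-3.0, -1.7]]
wrist only [0.6085 0.1399] 0.2687699331029378
```

View pics/o1.png

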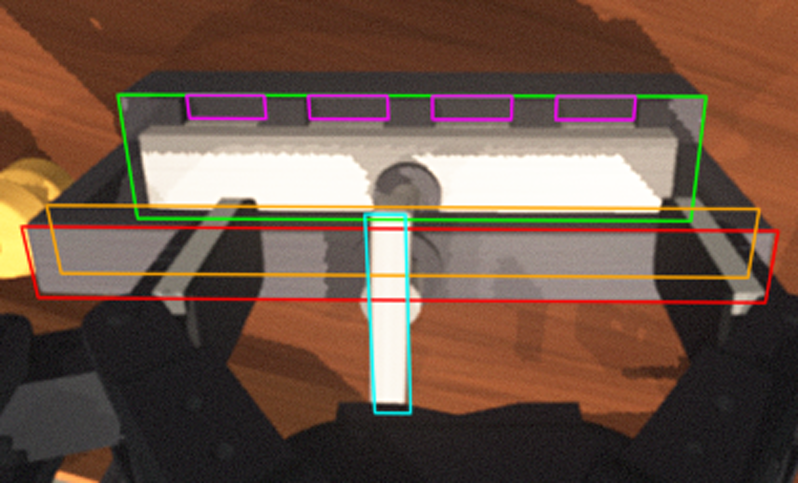

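The overlay fits within about 1–2 px, and the T-bar yaw is about 0.255. I grip the bar and wind it anticlockwise, watching the torque.

```bash
cat > turn.py <<'E'
from h import *
T=np.array([.6086,.1412]);Z=.1896+.155+.004
def turn(yaw0,z0,sgn,big,n,step=.1,lim=.7):
    """turn gripped bar; sgn +1 = anticlockwise; returns turned angle"""
    f0=np.array(robot.current_torque());a=0;bt=[]
    for d in list(big)+[step]*n:
        a+=d; q=robot.ik([*T,z0+sgn*.00312*a],down(yaw0+sgn*a)); robot.move_joints(q)
        m=np.array(robot.current_torque())-f0; bt.append((round(a,2),round(m[2],2)))
        if abs(m[2])>lim: break
    print(bt,'F',np.round(robot.current_ft_force(),1),'w',robot.current_width(),'t',robot.current_t())
    return a
E
python3 - <<'E'
from turn import *
y0=.255-np.pi/2
robot.move_ptp([*T,Z+.08],down(y0)); robot.line_to([*T,Z],velocity=.1)
print(robot.current_t(),robot.current_ft_force())
robot.command_gripper(.0); print(robot.current_width(),robot.current_ft_force(),robot.current_torque())
a=turn(y0,Z,1,[.25,.5,.5,.5,.5,.3],9)
print(robot.current_q())
E
```

```text
7.1333 [-0.15470334 -0.17331689 -0.11793154]
0.01476212547438231 [-1.17545114 -0.64869794  1.76393236] [-0.15792753  0.08300589 -0.1120622 ]
[(0.25, np.float64(0.22)), (0.75, np.float64(0.18)), (1.25, np.float64(0.14)), (1.75, np.float64(0.13)), (2.25, np.float64(0.14)), (2.55, np.float64(0.25)), (2.65, np.float64(0.12)), (2.75, np.float64(0.12)), (2.85, np.float64(0.2)), (2.95, np.float64(0.21)), (3.05, np.float64(0.19)), (3.15, np.float64(0.2)), (3.25, np.float64(-1.75))] F [-11.7  -1.2   8.9] w 0.014604109851557063 t 12.4667
[ 1.08186518e-01  8.25131594e-02  1.65901235e+00 -1.24344876e-04
  1.40572640e+00 -1.81814585e+00]
```

The torque jumped after about 3.2 rad, which fits the open stop. I release, then look at the scrapers and the clamp.

```bash
python3 - <<'E'
from turn import *
np.set_printoptions(suppress=True,precision=4)
robot.command_gripper(.085)
p=np.array(robot.current_position()); robot.line_to(p+[0,0,.1],velocity=.2)
grab('top')
print('tbar',loc('top','tbar'))
robot.move_ptp([.42,-.25,.42],down(-np.pi/2))
print(robot.current_t(),robot.current_q())
grab('wrist','w2.png'); print(loc('wrist','scraper1'))
E
```

```text
tbar [(array([0.6055, 0.1379, 0.198 ]), 0.53)]
16.2 [-0.6889 -0.291   1.9024  0.0001  1.5302  0.8812]
[(array([ 0.2094, -0.3488, -0.0038]), 0.98), (array([ 0.4859, -0.167 , -0.0008]), 0.95), (array([ 0.4873, -0.2711, -0.0025]), 0.91), (array([ 0.3397, -0.0372, -0.0023]), 0.9), (array([ 0.5076, -0.3628, -0.0012]), 0.73)]
```

View pics/w2.png

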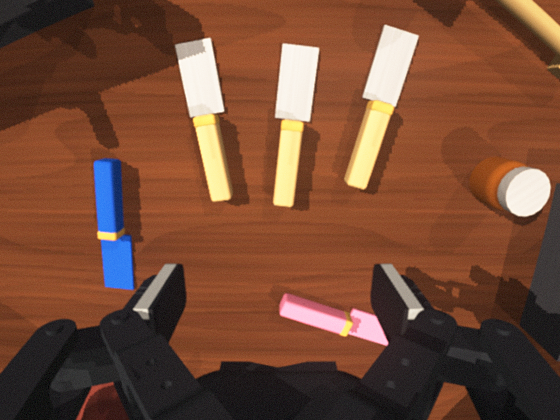

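The T-bar sits at z≈0.198, which is open. The wrist view confirms three wooden scrapers at (205,120), (292,125) and (380,105); the blue one at (113,225) and the pink one at (335,320) are ignored. I measure the blades by segmentation.

```bash
cat > scr.py <<'E'
from h import *
def scrapers(f=None):
    """poses of scrapers in the wrist picture: list of (origin xy, dir angle, blade length, width)"""
    c=cam('wrist'); im=grab('wrist',f)
    hsv=cv2.cvtColor(im,cv2.COLOR_RGB2HSV)
    m=((hsv[...,1]<70)&(hsv[...,2]>110)).astype(np.uint8); m[250:]=0
    w=((hsv[...,0]>15)&(hsv[...,0]<35)&(hsv[...,1]>90)&(hsv[...,2]>120)).astype(np.uint8)
    m=cv2.morphologyEx(m,cv2.MORPH_OPEN,np.ones((3,3)))
    out=[]; n,L,st,_=cv2.connectedComponentsWithStats(m)
    _,Lw,sw,cw=cv2.connectedComponentsWithStats(w)
    hs=[pix2w(c,[cw[i]],.026)[0,:2] for i in range(1,len(sw)) if sw[i,4]>300]
    for i in range(1,n):
        if st[i,4]<400: continue
        k=cv2.findContours((L==i).astype(np.uint8),cv2.RETR_EXTERNAL,cv2.CHAIN_APPROX_NONE)[0][0].reshape(-1,2)
        P=pix2w(c,k,.004)[:,:2]
        ctr,(a,b),ang=cv2.minAreaRect((P*1000).astype(np.float32)); ctr=np.array(ctr)/1000
        th=np.radians(ang if a>b else ang+90); a,b=max(a,b),min(a,b)
        if not(65<a<95 and 32<b<48) or not hs: continue
        h=min(hs,key=lambda q:np.linalg.norm(q-ctr)); v=ctr-h
        if np.linalg.norm(v)>.13: continue
        d=np.array([np.cos(th),np.sin(th)])
        if d@v<0: d=-d
        out.append((ctr-.04*d,float(np.arctan2(d[1],d[0])),a,b,float(np.arctan2(v[1],v[0]))))
    return sorted(out,key=lambda o:-o[0][1])
E
python3 - <<'E'
from scr import *
for o in scrapers(): print(o[0].round(4),np.round(o[1:],3))
E
```

```text
[ 0.4899 -0.1675] [ 0.154 80.631 41.263  0.205]
[ 0.4839 -0.2656] [-0.11  80.511 40.857 -0.087]
[ 0.5041 -0.3647] [-0.258 80.798 41.264 -0.281]
```

The blades measure 80×41 mm as they should, and the poses agree with the networks. I take the first scraper to notch 4.

```bash
cat > ins.py <<'E'
from scr import *
T=np.array([.6086,.1412]);TH=.286;S=.070;GZ=.022+.155
def pick(o,th):
    d=np.array([np.cos(th),np.sin(th)]); g=o-S*d; R=down(th+np.pi/2)
    robot.command_gripper(.05)
    robot.move_ptp([*g,GZ+.08],R); 
    print('contact',robot.line_to([*g,GZ],velocity=.12,contact_N=8),np.round(robot.current_position(),4))
    robot.command_gripper(0); print('w',robot.current_width())
    robot.line_to([*g,GZ+.075],velocity=.15); print('w',robot.current_width(),'F',np.round(robot.current_ft_force(),2),'t',robot.current_t())
def gpos(y,x,dz): return c2w(T,TH,[(-.035-S+x,y,GZ+.05+dz)])[0]
def pre(y,x=-.115,dz=.015):
    robot.line_to(gpos(y,x,dz),down(TH+np.pi/2),velocity=.15); print('w',robot.current_width(),'t',robot.current_t())
E
python3 - <<'E'
from ins import *
o=scrapers()[0]; pick(o[0],o[1]); pre(.1125)
grab('top','t2.png'); im=cv2.imread('pics/t2.png'); im2=grab('scene','s2.png')
c=cam('top'); p=w2pix(c,gpos(.1125,-.1,-.15))[0].astype(int); print(p)
a=cv2.resize(im[130:270,130:330],None,fx=3,fy=3,interpolation=cv2.INTER_CUBIC)
cv2.imwrite('pics/t2c.png',a)
b=cv2.imread('pics/s2.png'); cv2.imwrite('pics/s2c.png',cv2.resize(b[160:340,200:450],None,fx=3,fy=3,interpolation=cv2.INTER_CUBIC))
E
```

```text
contact False [ 0.4213 -0.1787  0.1776]
w 0.022462823501653326
w 0.022182798953474844 F [ 0.42  0.37 -2.27] t 21.3333
w 0.022658734684834144 t 23.95
[231 252]
```

View pics/s2c.png

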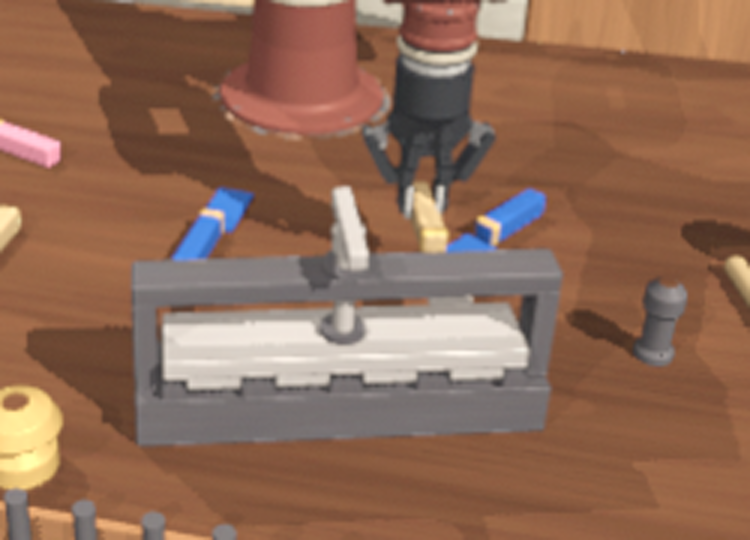

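View pics/t2c.png

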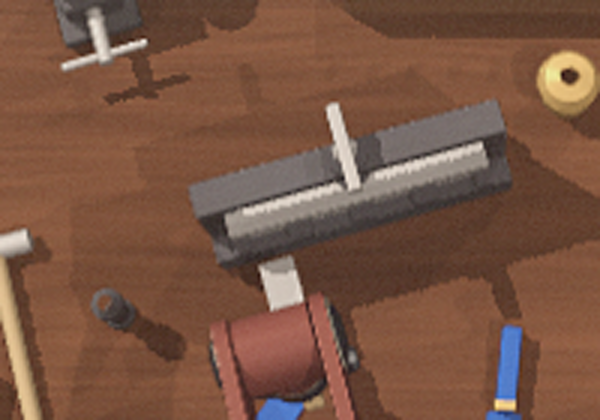

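The scraper is held straight in front of notch 4 (blade at t2c (280,280)). Now I insert it.

```bash
cat >> ins.py <<'E'
def cl(): # scraper/grasp x progress in clamp frame, 0 = nominal home
    p=np.array(robot.current_position()); d=p[:2]-gpos(0,0,0)[:2]; return np.round([d@[np.cos(TH),np.sin(TH)],d@[-np.sin(TH),np.cos(TH)],p[2]-GZ-.05],4)
def insert(y):
    robot.line_to(gpos(y,-.105,.005),velocity=.15)
    f0=np.array(robot.current_ft_force())
    c1=robot.line_to(gpos(y,-.015,.005),velocity=.06,contact_N=10); print('in',c1,cl(),np.round(np.array(robot.current_ft_force())-f0,1),robot.current_width())
    if c1: return False
    c2=robot.line_to(gpos(y,-.015,.000),velocity=.03,contact_N=5); z=cl()[2]; print('low',c2,cl())
    c3=robot.line_to(gpos(y,.015,z+.0005),velocity=.03,contact_N=12); print('push',c3,cl(),np.round(np.array(robot.current_ft_force())-f0,1),robot.current_width())
    return c3
def letgo():
    robot.command_gripper(.045); p=np.array(robot.current_position())
    robot.line_to(p+[0,0,.09],velocity=.2); print('t',robot.current_t())
E
python3 - <<'E'
from ins import *
print(insert(.1125),robot.current_t())
E
```

```text
in False [-0.0153  0.1125  0.0049] [1.1 0.7 0.9] 0.022398538472317178
low True [-0.0149  0.1126  0.0003]
push True [0.0011 0.1126 0.0008] [-3.2  0.2  8.7] 0.0226981733961193
True 26.8417
```

It went home at nominal +1 mm with contact. I release it and go on to the second scraper, re-measuring first.

```bash
python3 - <<'E'
from ins import *
letgo()
robot.move_ptp([.42,-.25,.42],down(-np.pi/2))
s=scrapers('w3.png')
for o in s: print(o[0].round(4),np.round(o[1:],3))
o=s[0]; pick(o[0],o[1]); pre(-.0375)
print(insert(-.0375),robot.current_t())
E
```

```text
t 27.7833
[ 0.484  -0.2656] [-0.111 80.502 40.913 -0.101]
[ 0.4912 -0.3902] [-0.293 80.676 41.652 -0.389]
contact False [ 0.4147 -0.2581  0.1776]
w 0.022808699357218125
w 0.022861786908058634 F [-0.03  0.58 -1.15] t 34.55
w 0.02267009626605393 t 36.7083
in False [-0.0153 -0.0375  0.0049] [ 0.  -0.3 -0.3] 0.022750305725347055
low True [-0.0149 -0.0376  0.0004]
push True [ 0.0011 -0.0376  0.0009] [-3.2 -2.8  7.2] 0.022326855476559358
True 39.5
```

```bash
python3 - <<'E'
from ins import *
letgo()
robot.move_ptp([.42,-.25,.42],down(-np.pi/2))
s=scrapers('w4.png')
for o in s: print(o[0].round(4),np.round(o[1:],3))
o=s[0]; pick(o[0],o[1]); pre(-.1125)
print(insert(-.1125),robot.current_t())
E
```

```text
t 40.4417
[ 0.4913 -0.3901] [-0.295 80.943 41.838 -0.427]
contact False [ 0.4246 -0.3701  0.1777]
w 0.02240326059368954
w 0.022818839083289518 F [ 0.27  0.19 -2.71] t 47.4
w 0.022800951200193684 t 49.825
in False [-0.0152 -0.1125  0.005 ] [ 0.6  0.1 -0.1] 0.023098677267974106
low True [-0.0149 -0.1127  0.0005]
push True [ 0.0006 -0.1128  0.001 ] [-4.3 -0.9  6.9] 0.022861756154189176
True 52.6
```

All three are in. I check with the scene camera and an angled wrist view.

```bash
python3 - <<'E'
from ins import *
letgo()
robot.move_ptp([.40,.08,.42],down(TH-np.pi/2)); c=cam('wrist')
grab('wrist','w5.png'); grab('scene','s3.png'); cs=cam('scene')
im=cv2.imread('pics/w5.png')
def pl(im,c,P,col):
    cv2.polylines(im,[np.int32(np.round(w2pix(c,c2w(T,TH,P))*16))],True,col,1,cv2.LINE_AA,4)
s=cv2.imread('pics/s3.png')
for y in(.1125,-.0375,-.1125):
    for i,cc in((im,c),(s,cs)):
        pl(i,cc,[(-.135,y-.012,.076),(-.035,y-.012,.076),(-.035,y+.012,.076),(-.135,y+.012,.076)],(255,0,255))
        pl(i,cc,[(.035,y-.02,.054),(.045,y-.02,.054),(.045,y+.02,.054),(.035,y+.02,.054)],(255,255,0))
cv2.imwrite('pics/w5c.png',cv2.resize(im[0:300],None,fx=1.4,fy=1.4))
cv2.imwrite('pics/s3c.png',cv2.resize(s[210:330,220:420],None,fx=4,fy=4,interpolation=cv2.INTER_CUBIC))
print(robot.current_t())
E
```

```text
t 53.5417
56.4083
```

View pics/w5c.png

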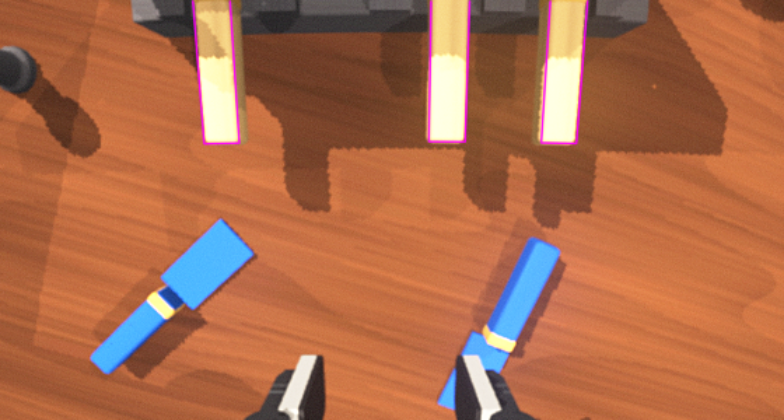

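View pics/s3c.png

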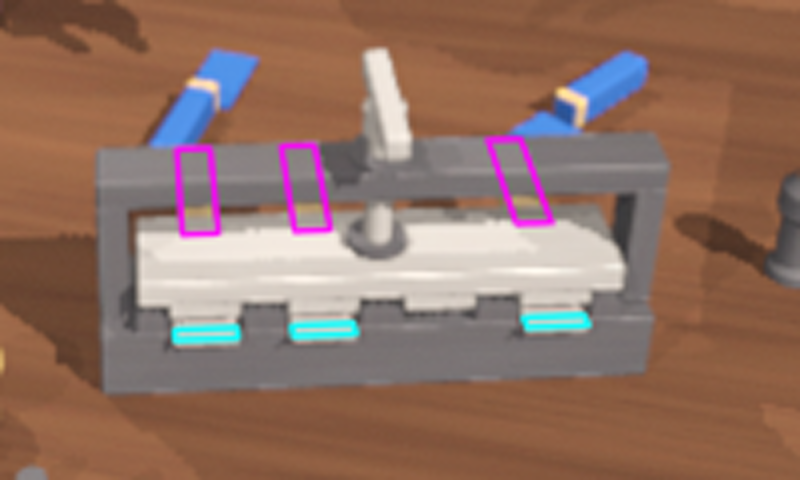

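The overlays match: handles at their home positions, and three blade tips stand out at the back at s3c (205,333), (323,328) and (556,320). Now I turn the T-bar clockwise until it stops.

```bash
python3 - <<'E'
from turn import *
y0=.255-np.pi/2+3.19; z0=.199+.155+.004
robot.command_gripper(.085)
robot.move_ptp([*T,z0+.08],down(y0)); robot.line_to([*T,z0],velocity=.1)
robot.command_gripper(0); print(robot.current_width(),robot.current_torque())
a=turn(y0,z0,-1,[.25,.5,.5,.5,.5,.5,.25],8,lim=1.3)
robot.command_gripper(.085); p=np.array(robot.current_position()); print(p)
import pickle; pickle.dump((y0-a,),open('y.pkl','wb'))
robot.line_to(p+[0,0,.09],velocity=.2)
robot.move_ptp([.40,.05,.45],down(y0-a))
grab('top');print(loc('top','tbar')); grab('scene','s4.png');print(loc('scene','tbar'),robot.current_t())
s=cv2.imread('pics/s4.png');cv2.imwrite('pics/s4c.png',cv2.resize(s[210:330,220:420],None,fx=4,fy=4,interpolation=cv2.INTER_CUBIC))
E
```

```text
0.015129668184419652 [-0.01380027  0.15624473 -0.42703377]
[(0.25, np.float64(0.28)), (0.75, np.float64(0.3)), (1.25, np.float64(0.31)), (1.75, np.float64(0.28)), (2.25, np.float64(0.22)), (2.75, np.float64(0.28)), (3.0, np.float64(0.22)), (3.1, np.float64(0.27)), (3.2, np.float64(0.29)), (3.3, np.float64(0.77)), (3.4, np.float64(2.48))] F [-9.5 -4.   9.7] w 0.014683621172339243 t 65.5167
[0.60863113 0.14122976 0.34735346]
[(array([0.6081, 0.1407, 0.1931]), 0.44)]
[(array([0.6067, 0.1412, 0.1839]), 0.54)] 67.9083
```

View pics/s4c.png

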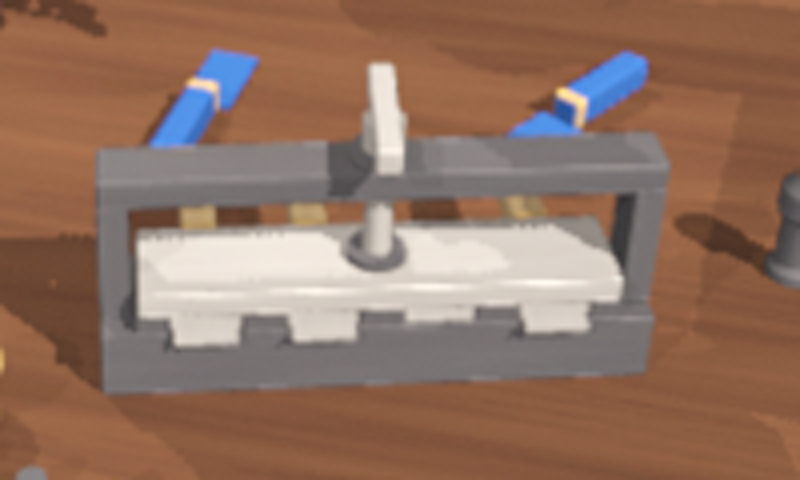

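The stop was reached at 3.3–3.4 rad with 2.5 N m, and the jaw is visibly down with three tips out at the back. I take one last close look at the handle/tooth junctions before handing in.

```bash
python3 - <<'E'
from ins import *
robot.move_ptp([.46,.09,.36],down(TH-np.pi/2))
grab('wrist','w6.png'); c=cam('wrist')
im=cv2.imread('pics/w6.png')
cv2.imwrite('pics/w6c.png',cv2.resize(im[:260],None,fx=1.42,fy=1.42,interpolation=cv2.INTER_CUBIC)); print(robot.current_t(),robot.current_ft_force())
E
```

```text
68.4917 [0.20113811 0.398104   0.52139141]
```

View pics/w6c.png

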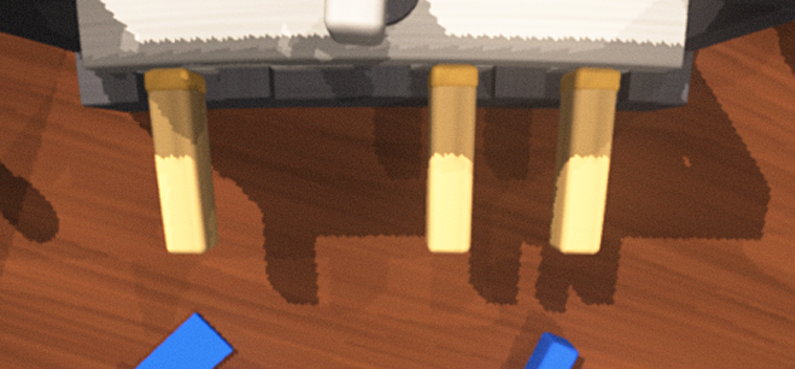

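The brass bands at w6c (175,78), (453,75) and (590,77) meet the jaw with no blade showing in between.

```bash
python3 -c "
from h import *
robot.finish_job(); print(robot.current_t())"
```

```text
the job is handed in; nothing more can be done
the job is handed in; nothing more can be done
```

The job is done and handed in at about 68 s of the 210 s allowed; no verdict is reported.

- **Opening:** I wound the T-bar anticlockwise about 3.2 rad to its stop. The T-bar then measured 0.198 m above the bench, against 0.199 m for fully open.
- **Inserting:** The three wooden-handled scrapers went into notches 4, 2 and 1, each pushed until its handle met the jaw. One had been knocked about 3 cm aside partway through, so I re-measured it before picking it up.
- **Tightening:** I turned the T-bar clockwise about 3.3 rad until the torque rose sharply to 2.5 N m at the stop.

**Last checks:**
- The brass bands sit against the upper jaw with no blade showing between.
- Three blade tips stand out at the back.
- The jaw is down and the gripper was clear of everything.
- I did not touch the blue and pink look-alikes or the other things on the bench. I did not measure them again at the end.
- The two camera estimates of the final T-bar height disagreed (0.193 m and 0.184 m, about 0.189 m expected), so I relied on the torque at the stop.

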